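# Set out three level drying supports from pots and packing blocks

### The arm

A 6-joint arm with a two-finger parallel gripper is mounted at the origin on a cart in front of the work surface, level with it; the furniture and walls round the work are solid. World frame = base frame: x ahead of the robot, y to its left, z up, the work surface at z = 0. Lengths are in m, angles in rad, forces in N, time in s.
With the tool pointing down it reaches from about 0.3 to 0.875 m from the base axis. Payload 6.4 kg.
Tool frame: the origin (TCP) lies on the centre line of the jaws, within the pads' length; the fingertips stand 22 mm ahead of it and the grasp point (between the pads) lies 3 mm ahead of it; z points along the fingers, y is the line along which they close (so a half turn about z gives the same grasp; the last joint's range is limited). The gripper opens to 85 mm and grips with 20 to 120 N. Pads are 22 mm wide; open, the fingers measure 114 mm over their backs; the gripper's body (76 mm by 85 mm) begins 54 mm behind the grasp point. The pads swing forward as they close: fully open they stand 13 mm farther back than shut.
Start: joints at [-1.337, 0.181, 1.607, -0, 1.354, -0.206], TCP at [0.245, -0.52, 0.231] pointing down, gripper open.
Joint ranges: [-2.99, 2.99], [-0.89, 2.07], [0.3, 2.58], [-1.14, 4.28], [0, 2.63], [-3.12, 3.12]. Speed limits (rad/s): [2.57, 2.57, 3.01, 3.14, 3.14, 3.14].

### API

Orientations are given as a unit quaternion [w, x, y, z].
In Python, from bench import ctrl gives the robot as it stands. The module is installed in compiled form; this text tells all that it offers.
- The arm moves only by the tool servo_tool, never from a script. Its argument "commands" is a list of rows, each a list of 3 entries, a list of its own where there are three numbers: the shift along the tool's x, y, z in mm, then the turn about the tool's z in rad, then the finger opening in mm, from 0 to 85.4. In form: [[[dx, dy, dz], turn, jaw], ...]. A call has 1 to 20 rows; each row shifts and turns the commanded pose from where the row before left it, along the tool's axes as they then stand; what a row does not reach is not made up. A row lasts 1/8 s, in which the tool goes at most 62.5 mm and 10.7 degrees, less where a joint would pass 70% of its speed; a pose out of reach is approached as far as the arm can. A call with a gripper value outside its range is refused whole. The fingers move at their own pace and stop on an object; the grip force is fixed at half the most. Time passes only in rows, so rows that do not move let the fingers close. It gives the time, the measured TCP pose, the force, the opening and the grip force at its end, in the units of the state.
- ctrl.get_obs(): the state, without advancing time (a new reading comes with each control period).
- ctrl.camera(name): name is "scene" or "top"; returns a dict with "color" (384x512x3 uint8, red, green, blue), "z_map" (384x512 float32, m along the optical axis (not along the pixel's ray), 0 where there is no reading), "fx", "fy", "cx", "cy" (pixels), "k1" (the pictures are not rectified: a ray, as slopes to the right and down, at radius r is drawn at 1 + k1 r^2 times it, then the intrinsics apply), "R" (3x3) and "t" (3): a world point X has camera coordinates R X + t. Camera axes: x right, y down, z forward; pixel columns grow to the right and rows downward; lengths in m; the calibration is good to about 2 mm. A picture is of the moment at which its call begins.
- ctrl.hand_in(): hands the job in; it is judged then, once.
The state is a dict: "time_s": time; "q": joint angles; "dq": joint speeds; "joint_efforts": joint torques, N m; "eef_pos": TCP position; "eef_rot": TCP orientation; "wrist_force": force on the tool from outside, world axes, zero at the start; "torque": the same for the moment, N m; "opening": opening from 0.0 (shut) to 1.0 (fully open); "grasp_force": force on a finger pad.
Only numpy, scipy, OpenCV 4.12 (cv2) and the standard library are available. Lean on these libraries where they do the work, as an engineer would, in place of code of your own. Each camera call takes 0.05 s, during which the arm holds its last target. There are 200 camera calls.

### The job

A freshly varnished shelf board is to dry on three supports of equal height, 90 mm above the bench. Pick out the four squat lidded pots and tins and build the supports, all upright and centred: one pot on each of the three packing blocks, with the flat metal tin stacked on top of the wide green pot, paired so that all three tops come level. Leave the standing bolt and battery cell where they stand.

Things in the scene. Friction and masses are not known exactly. Their poses are not given: they have to be found in the camera images.
- wax_tin: Loose squat tin of furniture wax: amber sides, broad pale grey lid. Round, 65 mm diameter, 60 mm high, 0.24 kg, lid does not come off; standing upright on the bench. Origin: centre of its underside, z up along its axis. Tallest of the four lidded pots.
- small_pot: Loose small blue screw-lid pot, round, 52 mm diameter, 50 mm high, 0.08 kg, standing upright on the bench. Origin: centre of its underside, z up along its axis. Narrowest of the four. (Similar pots far back among the bottles are not meant.)
- wide_pot: Loose wide green screw-lid pot, round, 64 mm diameter, 45 mm high, 0.08 kg, standing upright on the bench. Origin: centre of its underside, z up along its axis. Its flat lid will carry the flat tin.
- flat_tin: Loose flat bare-metal tin, round, 60 mm diameter, only 30 mm high, 0.1 kg, standing upright on the bench. Origin: centre of its underside, z up along its axis. Lowest of the four.
- square_pad: Packing block, square plywood pad, 72 x 72 mm, 30 mm thick. Fixed to the bench, lying flat. Origin: centre of its underside on the bench top, z up; sides along x and y.
- round_disc: Packing block, round wooden disc, 72 mm diameter, 40 mm thick. Fixed to the bench, lying flat. Origin: centre of its underside on the bench top, z up.
- oblong_block: Packing block, oblong wooden block, 56 mm along its x, 92 mm along its y, 15 mm thick. Fixed to the bench, lying flat. Origin: centre of its underside on the bench top, z up.
- bolt: Bystander: loose steel hex bolt standing on its head, 17 mm wide at the head, 61 mm high, easily knocked over. Origin: centre of its underside, z up along its axis. Pots and blocks stand in two rows of three left of the vice, about 100 mm apart along y and 145 mm along x, bolt and cell between the rows; one more stands behind the vice.
- cell: Bystander: loose small blue battery cell standing on end, 14 mm diameter, 51 mm high, easily knocked over. Origin: centre of its underside, z up along its axis. Where x is above 0.62 (behind the vice) a bit case 64 mm high stands close behind, so there close the fingers along y; elsewhere close along x. Carry high: the vice is 180 mm high.

How it is judged:
By the outcome, as a careful person would: the job done as asked, in the order asked, and still so for the second after the job is handed in, with the robot touching nothing.
It also fails if it takes over 106 s, if anything falls off the work surface, if the arm or the gripper's body presses on something with over 40 N, if the wrist force passes 120 N, or if a joint passes its speed limit or range.

## Working session

There is one attempt and no reset: what is moved stays moved. The work goes in short steps, Python scripts to look and compute and a tool call to move; the robot and the scene stay as the last step left them, time stands still between calls to the robot, and variables do not carry over. Pictures are saved under pics/ and viewed, at most 14 in all, crops included, and the job is handed in when it is done.

Besides the shell and the picture viewer there is one more tool, called after "Request:" as name(argument=value, ...) on one line, values as JSON. servo_tool: Moves the arm, as the interface text tells. Its arguments: {"type":"object","properties":{"commands":{"type":"array"}},"required":["commands"]}

```bash
mkdir -p pics
cat > h.py <<'E'
import numpy as np,cv2
from bench import ctrl
def shot(n):
    c=ctrl.camera(n); return c
def world(c,zw=None):
    h,w=c['z_map'].shape
    u,v=np.meshgrid(np.arange(w),np.arange(h))
    K=np.array([[c['fx'],0,c['cx']],[0,c['fy'],c['cy']],[0,0,1.]])
    p=cv2.undistortPoints(np.stack([u,v],-1).reshape(-1,1,2).astype(float),K,np.array([c['k1'],0,0,0.])).reshape(h,w,2)
    d=np.dstack([p,np.ones((h,w))])
    P=d*c['z_map'][...,None]
    return (P-np.array(c['t']))@np.array(c['R'])
E
python3 - <<'E'
from h import *
for n in('scene','top'):
    c=shot(n);np.save(n+'.npy',c,allow_pickle=True)
    cv2.imwrite(f'pics/{n}0.png',cv2.resize(c['color'][...,::-1],(800,600),interpolation=cv2.INTER_CUBIC))
o=ctrl.get_obs();print(o)
E
```

```text
{'time_s': 0.1, 'q': array([-1.33730588e+00,  1.81484358e-01,  1.60790060e+00,  3.73218569e-05,
        1.35380977e+00, -2.06299654e-01]), 'dq': array([ 0.00077388, -0.00054249, -0.00038614, -0.0013983 ,  0.0010919 ,
        0.00020583]), 'joint_efforts': array([ 7.01394970e-05, -4.45875514e+01, -3.52239490e+01, -1.63958593e-04,
        4.10686320e-03, -1.75042487e-05]), 'eef_pos': array([ 0.24471583, -0.51977938,  0.23046793]), 'eef_rot': array([-8.01211619e-04,  9.75920913e-01,  2.18123197e-01,  7.32834073e-06]), 'wrist_force': array([ 0.24311635, -0.23717572, -0.19364822]), 'torque': array([ 0.03451253,  0.00300779, -0.01964733]), 'grasp_force': 0.0, 'opening': 0.9978565704245307}
```

View pics/top0.png

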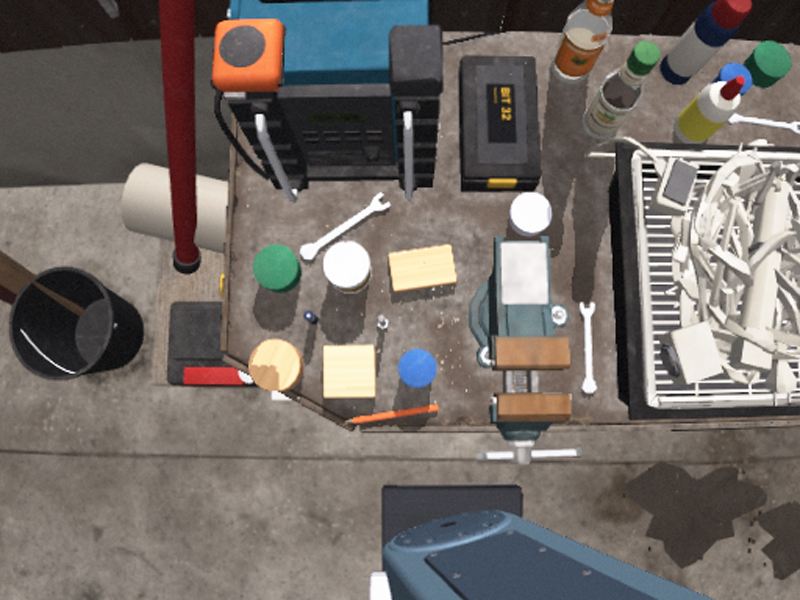

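View pics/scene0.png

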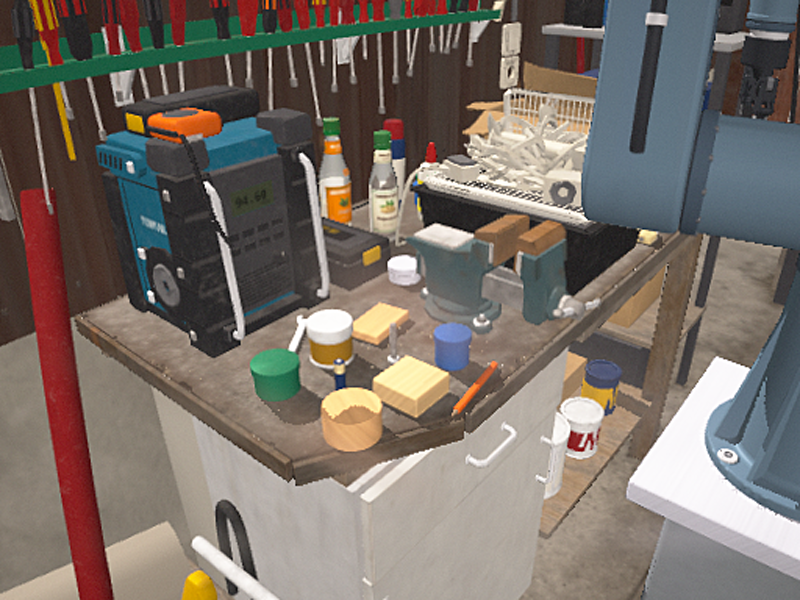

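Top view (800x600): wide pot (277,268), wax tin (347,266), oblong (422,268), disc (275,364), square (349,371), small pot (417,368), flat tin (530,214), bolt (382,322), cell (310,316). Pairing: small→disc, wax→square, wide+flat→oblong.

```bash
cat >> h.py <<'E'
N={'wide':(277,268,.045),'wax':(347,266,.06),'oblong':(422,268,.015),'disc':(275,364,.04),'square':(349,371,.03),'small':(417,368,.05),'flat':(530,214,.03),'bolt':(382,322,.061),'cell':(310,316,.051)}
def meas(c,W,u,v,h,tol=.006,r=32):
    u,v=int(u*.64),int(v*.64)
    m=np.zeros(W.shape[:2],np.uint8); m[v-r:v+r,u-r:u+r]=1
    m&=(abs(W[...,2]-h)<tol)&(c['z_map']>0)
    n,l=cv2.connectedComponents(m)
    ids=l[v-4:v+5,u-4:u+5]; ids=ids[ids>0]
    if not len(ids): return None
    P=W[l==np.bincount(ids).argmax()]
    xy=P[:,:2].astype(np.float32)
    (cc,rad)=cv2.minEnclosingCircle(xy); rc=cv2.minAreaRect(xy)
    return len(P),np.median(P[:,2]).round(4),np.round(cc,4),round(rad*2,4),np.round(P[:,:2].mean(0),4),np.round(rc[0],4),np.round(rc[1],4),round(rc[2],1)
E
python3 - <<'E'
from h import *
c=np.load('top.npy',allow_pickle=True).item();W=world(c)
print(c['t'],c['fx'],c['k1'])
for k,a in N.items(): print(k,meas(c,W,*a))
# pole, vice heights
for n,(u,v) in dict(pole=(185,262),vice=(530,350),vback=(523,265),case=(500,150),case_front=(505,188),gen=(350,170),genh=(405,60),genhandle=(408,180),pen=(395,413)).items():print(n,W[int(v*.64),int(u*.64)].round(3))
E
```

```text
[0.12335524 0.52648564 0.84152522] 409.64059959827273 -0.13293499748081727
wide (657, np.float64(0.0443), array([0.5777, 0.2938]), 0.065, array([0.5775, 0.2928]), array([0.5772, 0.2932]), array([0.0621, 0.0627]), 88.2)
wax (718, np.float64(0.059), array([0.5779, 0.1932]), 0.0657, array([0.5772, 0.1925]), array([0.577 , 0.1928]), array([0.0635, 0.0645]), 0.8)
oblong (1015, np.float64(0.0142), array([0.5829, 0.0888]), 0.1048, array([0.5811, 0.0886]), array([0.5816, 0.0884]), array([0.0568, 0.0921]), 8.4)
disc (838, np.float64(0.0396), array([0.4416, 0.2921]), 0.0718, array([0.4415, 0.292 ]), array([0.4418, 0.2923]), array([0.0666, 0.07  ]), 0.5)
square (1101, np.float64(0.0294), array([0.433 , 0.1899]), 0.0981, array([0.434, 0.19 ]), array([0.434, 0.191]), array([0.0712, 0.0719]), 0.6)
small (477, np.float64(0.0492), array([0.4372, 0.0961]), 0.0517, array([0.4372, 0.0962]), array([0.4366, 0.0963]), array([0.0483, 0.0503]), 89.7)
flat (544, np.float64(0.0291), array([ 0.6601, -0.0672]), 0.061, array([ 0.6597, -0.0671]), array([ 0.6604, -0.0671]), array([0.0564, 0.0592]), 85.7)
bolt (18, np.float64(0.0604), array([0.5015, 0.1442]), 0.0068, array([0.503 , 0.1447]), array([0.5033, 0.1449]), array([0.0086, 0.0073]), 43.8)
cell (34, np.float64(0.0484), array([0.5084, 0.2445]), 0.0137, array([0.5086, 0.2445]), array([0.5087, 0.2444]), array([0.0131, 0.0121]), 45.7)
pole [ 0.683  0.591 -0.405]
vice [ 0.453 -0.035  0.166]
vback [ 0.565 -0.037  0.117]
case [ 0.738 -0.021  0.065]
case_front [ 0.701 -0.034  0.013]
gen [0.727 0.192 0.022]
genh [0.742 0.109 0.306]
genhandle [0.677 0.107 0.116]
pen [0.377 0.128 0.008]
```

Request:
servo_tool(commands=[[[0, 0, -10], -0.1616, 85], [[0, 0, -10], -0.1616, 85], [[0, 0, -10], -0.1616, 85], [[0, 0, -10], -0.1616, 85], [[0, 0, -10], -0.1616, 85], [[0, 0, -10], -0.1616, 85], [[0, 0, -10], -0.1616, 85], [[40, 13, 0], 0, 85], [[48, 15, 0], 0, 85], [[48, 15, 0], 0, 85], [[48, 15, 0], 0, 85], [[48, 15, 0], 0, 85], [[48, 15, 0], 0, 85], [[48, 15, 0], 0, 85], [[48, 15, 0], 0, 85], [[48, 15, 0], 0, 85], [[48, 15, 0], 0, 85], [[48, 15, 0], 0, 85], [[48, 15, 0], 0, 85], [[48, 15, 0], 0, 85]])

```text
time_s: 2.6
eef_pos: [0.4377, 0.0975, 0.3011]
eef_rot: [0.0, 0.707, 0.707, -0.0]
wrist_force: [1.1, -0.2, -0.2]
opening: 0.991
grasp_force: 0.0
```

Run:
```python
from h import *
c=np.load('top.npy',allow_pickle=True).item();W=world(c)
# max heights in grid near vice/flat tin and rack
for x0 in np.arange(.36,.80,.02):
    print(round(x0,2),[int(1000*W[...,2][(abs(W[...,0]-x0-.01)<.01)&(abs(W[...,1]-y)<.01)&(c['z_map']>0)].max(initial=-1)) for y in np.arange(-.17,.12,.02)])
```

```text
0.36 [129, 3, 3, -1, 166, 168, 168, 169, 169, 168, 2, 3, 5, 9, 10]
0.38 [142, 3, 2, -1000, 169, 170, 171, 171, 171, 170, 3, 3, 10, 10, 8]
0.4 [147, 8, 8, 2, 170, 170, 171, 170, 173, 169, 3, 4, 47, 51, 51]
0.42 [145, 7, 2, 3, 166, 170, 169, 168, 169, 167, 2, 2, 51, 53, 52]
0.44 [141, 7, 2, -1000, 168, 167, 167, 168, 168, 167, 3, 3, 52, 52, 52]
0.46 [141, 8, 2, -1000, 161, 164, 163, 163, 163, 163, 2, 3, 2, 50, 48]
0.48 [146, 7, 2, 11, 11, 124, 123, 122, 123, 27, 9, 2, 3, 4, 2]
0.5 [144, 7, 8, 25, 21, 120, 121, 121, 119, 30, 14, 5, 4, 3, 10]
0.52 [143, 7, 5, 15, 14, 120, 122, 122, 122, 29, 12, 3, 21, 3, 2]
0.54 [141, 3, 2, 3, 3, 121, 121, 122, 121, 21, 4, 14, 17, 17, 18]
0.56 [141, 3, 3, 2, 1, 121, 121, 123, 121, 6, 9, 16, 17, 17, 17]
0.58 [141, 2, 2, 2, 1, 120, 123, 122, 120, 2, 3, 18, 19, 18, 18]
0.6 [142, 3, 3, 2, 1, 113, -1000, -1000, 114, 3, 3, 17, 18, 17, 15]
0.62 [141, 2, 3, 2, 31, 31, 32, 1, 2, 2, 2, 2, 2, 2, 2]
0.64 [144, 3, 3, 3, 31, 33, 32, 30, 3, 2, 2, 3, 2, 1, 4]
0.66 [144, 2, 2, 2, 31, 32, 34, 28, 2, 4, 2, 2, 4, 3, 150]
0.68 [143, 2, 1, 2, 30, 62, 63, 62, 61, 59, 58, 4, 4, 41, 251]
0.7 [163, 3, 3, 2, 2, 66, 66, 67, 68, 68, 69, 2, 301, 302, 302]
0.72 [156, 145, 2, 3, 1, 66, 69, 67, 68, 68, 66, 2, 307, 308, 307]
0.74 [9, 73, 2, 2, 1, 65, 69, 69, 69, 67, 67, 2, 307, 308, 308]
0.76 [1, 2, 3, 3, 1, 65, 68, 69, 69, 68, 64, 2, 307, 308, 308]
0.78 [213, 120, 2, 2, 1, 66, 68, 70, 69, 68, 66, 3, 303, 306, 306]
0.8 [214, 136, 3, 1, 0, 65, 68, 69, 69, 67, 65, 2, -1000, 288, 288]
```

Request:
servo_tool(commands=[[[-1, -0.5, 48], 0, 85], [[0, 0, 55], 0, 85], [[0, 0, 55], 0, 85], [[0, 0, 50], 0, 85], [[0, 0, 30], 0, 85], [[0, 0, 20], 0, 85], [[0, 0, 15], 0, 85], [[0, 0, 0], 0, 85], [[0, 0, 0], 0, 40], [[0, 0, 0], 0, 40], [[0, 0, 0], 0, 40], [[0, 0, 0], 0, 40], [[0, 0, 0], 0, 40], [[0, 0, 0], 0, 40]])

```text
time_s: 4.35
eef_pos: [0.4383, 0.0947, 0.0297]
eef_rot: [0.001, 0.707, 0.707, 0.001]
wrist_force: [-2.5, -0.5, 6.5]
opening: 0.587
grasp_force: 61.6
```

Request:
servo_tool(commands=[[[0, 0, -20], 0, 40], [[0, 0, -45], 0, 40], [[0, 0, -45], 0, 40], [[15, 0, 0], 0, 40], [[40, 1, 0], 0, 40], [[40, 1, 0], 0, 40], [[40, 1, 0], 0, 40], [[40, 0, 0], 0, 40], [[21, 0, 0], 0, 40], [[0, 0, 0], 0, 40], [[0, 0, 0], 0, 40]])

```text
time_s: 5.72
eef_pos: [0.4395, 0.2903, 0.1375]
eef_rot: [-0.0, 0.707, 0.707, -0.001]
wrist_force: [0.3, 0.5, -1.2]
opening: 0.587
grasp_force: 62.4
```

Request:
servo_tool(commands=[[[0, 2, 25], 0, 40], [[0, 0, 25], 0, 40], [[0, 0, 11], 0, 40], [[0, 0, 4], 0, 40], [[0, 0, 0], 0, 40], [[0, 0, 0], 0, 40]])

```text
time_s: 6.48
eef_pos: [0.4428, 0.2909, 0.0742]
eef_rot: [0.0, 0.707, 0.707, 0.001]
wrist_force: [0.3, 0.0, -0.7]
opening: 0.58
grasp_force: 62.4
```

Request:
servo_tool(commands=[[[0, -1, 2], 0, 40], [[0, 0, 1.5], 0, 40], [[0, 0, 0], 0, 40], [[0, 0, 0], 0, 40]])

```text
time_s: 6.98
eef_pos: [0.4411, 0.2908, 0.0698]
eef_rot: [-0.0, 0.707, 0.707, 0.0]
wrist_force: [-1.9, -0.3, 0.3]
opening: 0.585
grasp_force: 62.6
```

Request:
servo_tool(commands=[[[0, 0, 0], 0, 56], [[0, 0, 0], 0, 70], [[0, 0, 0], 0, 85], [[0, 0, 0], 0, 85], [[0, 0, -30], 0, 85], [[0, 0, -50], 0, 85], [[0, 0, -30], 0, 85], [[-20, 27, 0], 0, 85], [[-26, 36, 0], 0, 85], [[-26, 36, 0], 0, 85], [[-26, 37, 0], 0, 85], [[0, 0, 0], 0, 85], [[0, 0, 0], 0, 85]])

```text
time_s: 8.6
eef_pos: [0.5766, 0.1928, 0.1793]
eef_rot: [-0.0, 0.707, 0.707, -0.0]
wrist_force: [0.3, -0.4, 0.7]
opening: 0.991
grasp_force: 0.0
```

Run:
```python
from h import *
c=shot('top');W=world(c);print(meas(c,W,272,355,.09,r=40))
cv2.imwrite('pics/t1.png',cv2.resize(c['color'][...,::-1],(800,600)))
```

```text
None
```

View pics/t1.png

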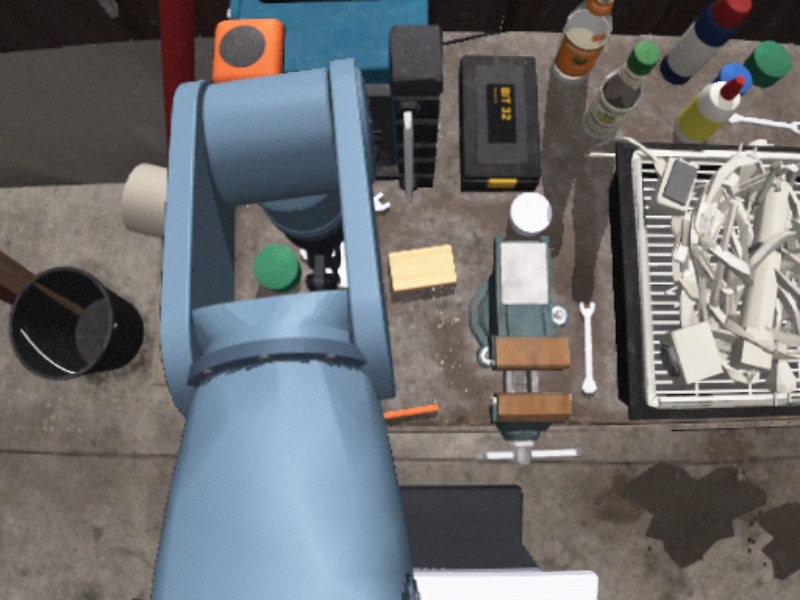

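The arm hides the left area; I'll check the small pot at the end. Now the wax tin.

Request:
servo_tool(commands=[[[0, 1, 40], 0, 85], [[0, 0, 45], 0, 85], [[0, 0, 30], 0, 85], [[0, 0, 20], 0, 85], [[0, 0, 11], 0, 85], [[0, 0, 0], 0, 85], [[0, 0, 0], 0, 85], [[0, 0, 0], 0, 50], [[0, 0, 0], 0, 50], [[0, 0, 0], 0, 50], [[0, 0, 0], 0, 50], [[0, 0, 0], 0, 50]])

```text
time_s: 10.15
eef_pos: [0.5795, 0.1929, 0.0355]
eef_rot: [0.001, 0.707, 0.707, 0.001]
wrist_force: [-0.8, 0.3, 7.2]
opening: 0.739
grasp_force: 66.4
```

Request:
servo_tool(commands=[[[0, 0, -20], 0, 50], [[0, 0, -50], 0, 50], [[0, 0, -40], 0, 50], [[0, -20, 0], 0, 50], [[-1, -40, 0], 0, 50], [[-1, -40, 0], 0, 50], [[-1, -30, 0], 0, 50], [[0, -14, 0], 0, 50], [[0, 0, 0], 0, 50], [[0, 0, 0], 0, 50]])

```text
time_s: 11.4
eef_pos: [0.4356, 0.1898, 0.1444]
eef_rot: [0.001, 0.707, 0.707, 0.001]
wrist_force: [0.6, 0.1, -2.4]
opening: 0.743
grasp_force: 66.7
```

Request:
servo_tool(commands=[[[0, -1.5, 30], 0, 50], [[0, 0, 30], 0, 50], [[0, 0, 13], 0, 50], [[0, 0, 3], 0, 50], [[0, 0, 0], 0, 50], [[0, 0, 0], 0, 50]])

```text
time_s: 12.15
eef_pos: [0.4337, 0.1899, 0.0688]
eef_rot: [0.001, 0.707, 0.707, 0.001]
wrist_force: [0.2, 0.4, -2.2]
opening: 0.738
grasp_force: 66.7
```

Request:
servo_tool(commands=[[[0, 0, 2], 0, 50], [[0, 0, 1.5], 0, 50], [[0, 0, 0], 0, 50], [[0, 0, 0], 0, 67], [[0, 0, 0], 0, 76], [[0, 0, 0], 0, 85], [[0, 0, 0], 0, 85], [[0, 0, -30], 0, 85], [[0, 0, -50], 0, 85], [[0, 0, -40], 0, 85], [[20, 28, 0], 0, 85], [[28, 38, 0], 0, 85], [[28, 40, 0], 0, 85], [[27, 38, 0], 0, 85], [[0, 0, 0], 0, 85], [[0, 0, 0], 0, 85]])

```text
time_s: 14.15
eef_pos: [0.5759, 0.2925, 0.1835]
eef_rot: [-0.0, 0.707, 0.707, -0.001]
wrist_force: [0.2, 0.5, -0.0]
opening: 0.994
grasp_force: 0.0
```

Request:
servo_tool(commands=[[[0.5, 1.5, 45], 0, 85], [[0, 0, 45], 0, 85], [[0, 0, 32], 0, 85], [[0, 0, 20], 0, 85], [[0, 0, 12], 0, 85], [[0, 0, 0], 0, 85], [[0, 0, 0], 0, 85], [[0, 0, 0], 0, 50], [[0, 0, 0], 0, 50], [[0, 0, 0], 0, 50], [[0, 0, 0], 0, 50], [[0, 0, 0], 0, 50]])

```text
time_s: 15.65
eef_pos: [0.5795, 0.2937, 0.0322]
eef_rot: [0.001, 0.707, 0.707, 0.001]
wrist_force: [-0.0, 0.1, 6.7]
opening: 0.712
grasp_force: 65.0
```

Request:
servo_tool(commands=[[[0, 0, -20], 0, 50], [[0, 0, -50], 0, 50], [[0, 0, -40], 0, 50], [[-25, 0, 0], 0, 50], [[-45, 0, 0], 0, 50], [[-45, 0, 0], 0, 50], [[-45, 0, 0], 0, 50], [[-30, 1, 0], 0, 50], [[-15, 1, 0], 0, 50], [[0, 0, 0], 0, 50], [[0, 0, 0], 0, 50]])

```text
time_s: 17.02
eef_pos: [0.5802, 0.0893, 0.1405]
eef_rot: [-0.0, 0.707, 0.707, 0.0]
wrist_force: [-0.5, -0.5, 0.3]
opening: 0.715
grasp_force: 65.4
```

Request:
servo_tool(commands=[[[0, 1, 40], 0, 50], [[0, 0, 32], 0, 50], [[0, 0, 13], 0, 50], [[0, 0, 3], 0, 50], [[0, 0, 0], 0, 50], [[0, 0, 0], 0, 50]])

```text
time_s: 17.77
eef_pos: [0.5823, 0.0884, 0.0537]
eef_rot: [0.001, 0.707, 0.707, 0.001]
wrist_force: [0.5, 0.1, -1.1]
opening: 0.714
grasp_force: 65.4
```

Request:
servo_tool(commands=[[[0, 0, 4], 0, 50], [[0, 0, 2.5], 0, 50], [[0, 0, 0], 0, 50], [[0, 0, 0], 0, 66], [[0, 0, 0], 0, 76], [[0, 0, 0], 0, 85], [[0, 0, 0], 0, 85], [[0, 0, -30], 0, 85], [[0, 0, -60], 0, 85], [[0, 0, -60], 0, 85], [[0, 0, -60], 0, 85], [[-25, 0, 0], 0, 85], [[-45, 0, 0], 0, 85], [[-45, 0, 0], 0, 85], [[-40, 0, 0], 0, 85], [[0, 0, 0], 0, 85], [[0, 0, 0], 0, 85]])

```text
time_s: 19.9
eef_pos: [0.5811, -0.0664, 0.2556]
eef_rot: [-0.0, 0.707, 0.707, 0.0]
wrist_force: [-0.1, 0.0, 0.8]
opening: 0.992
grasp_force: 0.0
```

Run:
```python
from h import *
c=shot('top');W=world(c)
for u,v,h in((272,357,.09),(349,358,.09),(420,262,.06)):print(meas(c,W,u,v,h,r=40))
cv2.imwrite('pics/t2.png',cv2.resize(c['color'][...,::-1],(800,600)))
```

```text
(509, np.float64(0.0895), array([0.4405, 0.2913]), 0.0532, array([0.4404, 0.2909]), array([0.4404, 0.2907]), array([0.0486, 0.0517]), 0.5)
(810, np.float64(0.0891), array([0.4316, 0.1897]), 0.0655, array([0.4322, 0.1893]), array([0.4324, 0.1893]), array([0.0644, 0.0623]), 45.4)
(705, np.float64(0.0591), array([0.5802, 0.088 ]), 0.0644, array([0.5795, 0.0881]), array([0.5792, 0.0875]), array([0.0617, 0.062 ]), 89.5)
```

View pics/t2.png

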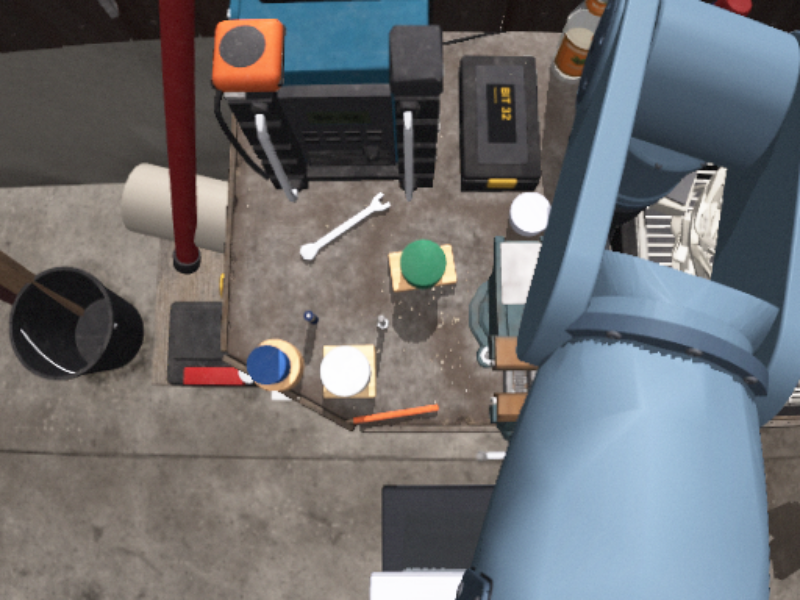

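The three pots stand within ~2 mm of their block centres. Next the flat tin at (530,214), closing along y.

Request:
servo_tool(commands=[[[0, 0, -1], 0.1745, 85], [[0, 0, -1], 0.1745, 85], [[0, 0, -1], 0.1745, 85], [[0, 0, -1], 0.1745, 85], [[0, 0, 0], 0.1745, 85], [[0, 0, 0], 0.1745, 85], [[0, 0, 0], 0.1745, 85], [[0, 0, 0], 0.1745, 85], [[0, 0, 0], 0.1748, 85], [[20, 0, 0], 0, 85], [[40, 0, 0], 0, 85], [[20, 0, 0], 0, 85], [[0, 0, 0], 0, 85], [[0, 0, 0], 0, 85]])

```text
time_s: 21.7
eef_pos: [0.6606, -0.0657, 0.2595]
eef_rot: [-0.0, 1.0, 0.001, -0.0]
wrist_force: [-0.6, -0.3, -0.0]
opening: 0.999
grasp_force: 0.0
```

Request:
servo_tool(commands=[[[1, 1.5, 30], 0, 85], [[0, 0, 45], 0, 85], [[0, 0, 45], 0, 85], [[0, 0, 40], 0, 85], [[0, 0, 30], 0, 85], [[0, 0, 20], 0, 85], [[0, 0, 6], 0, 85], [[0, 0, 0], 0, 85], [[0, 0, 0], 0, 85]])

```text
time_s: 22.82
eef_pos: [0.6634, -0.0685, 0.0455]
eef_rot: [0.0, 1.0, 0.0, 0.001]
wrist_force: [0.5, -0.1, 0.1]
opening: 0.994
grasp_force: 0.0
```

Request:
servo_tool(commands=[[[-1, -1, 12], 0, 85], [[0, 0, 9], 0, 85], [[0, 0, 0], 0, 85], [[0, 0, 0], 0, 85], [[0, 0, 0], 0, 45], [[0, 0, 0], 0, 45], [[0, 0, 0], 0, 45], [[0, 0, 0], 0, 45], [[0, 0, 0], 0, 45], [[0, 0, 0], 0, 45]])

```text
time_s: 24.08
eef_pos: [0.6619, -0.0674, 0.0242]
eef_rot: [0.0, 1.0, 0.0, 0.001]
wrist_force: [-2.4, 0.5, 5.6]
opening: 0.642
grasp_force: 62.0
```

Request:
servo_tool(commands=[[[0, 0, -15], 0, 45], [[0, 0, -45], 0, 45], [[0, 0, -55], 0, 45], [[0, 0, -55], 0, 45], [[0, 0, -55], 0, 45], [[0, 0, -15], 0, 45], [[-20, 0, 0], 0, 45], [[-40, 0, 0], 0, 45], [[-20, 0, 0], 0, 45], [[0, -25, 0], 0, 45], [[0, -45, 0], 0, 45], [[0, -45, 0], 0, 45], [[0, -30, 0], 0, 45], [[0, -11, 0], 0, 45], [[0, 0, 0], 0, 45], [[0, 0, 0], 0, 45]])

```text
time_s: 26.08
eef_pos: [0.5812, 0.0877, 0.2625]
eef_rot: [0.0, 1.0, -0.0, -0.0]
wrist_force: [0.3, 0.2, -0.2]
opening: 0.643
grasp_force: 63.5
```

Request:
servo_tool(commands=[[[0, -1, 35], 0, 45], [[0, 0, 50], 0, 45], [[0, 0, 45], 0, 45], [[0, 0, 25], 0, 45], [[0, 0, 12], 0, 45], [[0, 0, 0], 0, 45], [[0, 0, 0], 0, 45], [[0, 0, 0], 0, 45]])

```text
time_s: 27.08
eef_pos: [0.5822, 0.0897, 0.0972]
eef_rot: [0.0, 1.0, 0.0, 0.001]
wrist_force: [-0.2, 0.3, -1.6]
opening: 0.642
grasp_force: 63.5
```

Request:
servo_tool(commands=[[[-0.7, 1, 5], 0, 45], [[0, 0, 5], 0, 45], [[0, 0, 2], 0, 45], [[0, 0, 0], 0, 45], [[0, 0, 0], 0, 45]])

```text
time_s: 27.7
eef_pos: [0.5805, 0.0889, 0.0843]
eef_rot: [0.0, 1.0, 0.0, -0.0]
wrist_force: [-2.8, -0.6, 5.9]
opening: 0.639
grasp_force: 65.3
```

Request:
servo_tool(commands=[[[0, 0, 0], 0, 62], [[0, 0, 0], 0, 72], [[0, 0, 0], 0, 85], [[0, 0, 0], 0, 85], [[0, 0, -20], 0, 85], [[0, 0, -50], 0, 85], [[0, 0, -55], 0, 85], [[0, 0, -50], 0, 85], [[0, 25, 0], 0, 85], [[0, 45, 0], 0, 85], [[0, 45, 0], 0, 85], [[0, 40, 0], 0, 85], [[0, 0, 0], 0, 85], [[0, 0, 0], 0, 85], [[0, 0, 0], 0, 85]])

```text
time_s: 29.58
eef_pos: [0.5806, -0.0651, 0.2593]
eef_rot: [-0.0, 1.0, 0.001, 0.0]
wrist_force: [-0.7, 0.5, -0.4]
opening: 0.997
grasp_force: 0.0
```

Run:
```python
from h import *
c=shot('top');W=world(c)
for u,v,h in((272,357,.09),(349,358,.09),(420,262,.09),N['bolt'],N['cell']):print(meas(c,W,u,v,h,r=40))
s=shot('scene')
cv2.imwrite('pics/t3.png',cv2.resize(s['color'][180:300,140:300,::-1],(800,600),interpolation=cv2.INTER_CUBIC))
```

```text
(511, np.float64(0.0896), array([0.4413, 0.2915]), 0.0533, array([0.4404, 0.291 ]), array([0.4404, 0.2912]), array([0.0487, 0.0522]), 0.7)
(807, np.float64(0.0892), array([0.4318, 0.1899]), 0.0656, array([0.4321, 0.1893]), array([0.4325, 0.1893]), array([0.0644, 0.0624]), 46.8)
(661, np.float64(0.0891), array([0.5782, 0.0906]), 0.0602, array([0.5775, 0.0908]), array([0.578, 0.091]), array([0.0574, 0.0584]), 90.0)
(18, np.float64(0.0594), array([0.5018, 0.1454]), 0.009, array([0.5031, 0.1447]), array([0.5034, 0.1448]), array([0.009 , 0.0074]), 43.9)
(36, np.float64(0.0483), array([0.5085, 0.2442]), 0.0137, array([0.5084, 0.2444]), array([0.5086, 0.2443]), array([0.0121, 0.0122]), 46.6)
```

View pics/t3.png

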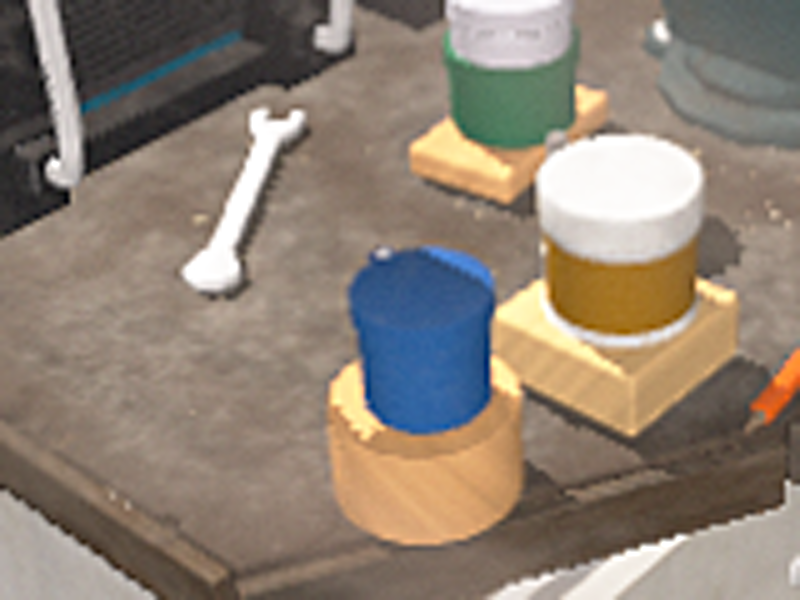

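Final scene view: small pot on the disc (blue, 430,340), wax tin on the square (620,240), flat tin on the green pot on the oblong (510,60). All three tops measure 89–90 mm, and everything is within about 4 mm of centre. Bolt and cell haven't moved. Handing in.

```bash
python3 -c "
from bench import ctrl
print(ctrl.hand_in())"
```

```text
the job is handed in; nothing more can be done
None
```

The job is handed in at about 30 s of the 106 s: three supports stand with tops measured at 89–90 mm (small pot on the disc, wax tin on the square pad, flat tin on the wide pot on the oblong block), blue pot and wax tin centred within about 2 mm, flat tin about 3 mm off the wide pot's centre and 4 mm off the block's, which I left uncorrected; bolt and cell unmoved.

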